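# Back off the left-hand knob and take out the keeper

### The arm

A 6-joint arm with a two-finger parallel gripper is mounted at the origin on a cart in front of the work surface, level with it; the furniture and walls round the work are solid. World frame = base frame: x ahead of the robot, y to its left, z up, the work surface at z = 0. Lengths are in m, angles in rad, forces in N, time in s.
With the tool pointing down it reaches from about 0.325 to 1 m from the base axis. Payload 5.1 kg.
Tool frame: the origin (TCP) lies between the finger pads; the fingertips stand 14 mm ahead of it and the grasp point (between the pads) lies 5 mm behind it; z points along the fingers, y is the line along which they close (so a half turn about z gives the same grasp; the last joint's range is limited). The gripper opens to 85 mm and grips with 20 to 120 N. Pads are 22 mm wide; open, the fingers measure 114 mm over their backs; the gripper's body (76 mm by 85 mm) begins 54 mm behind the grasp point. The pads swing forward as they close: fully open they stand 13 mm farther back than shut.
Start: joints at [1.056, 0.124, 1.65, -0, 1.367, -0.083], TCP at [0.272, 0.59, 0.245] pointing down, gripper open.
Joint ranges: [-2.61, 2.61], [-1.02, 2.33], [0.03, 2.71], [-1.35, 4.49], [0.32, 2.68], [-2.91, 2.91]. Speed limits (rad/s): [2.57, 2.57, 3.14, 3.14, 3.14, 3.14].

### API

Orientations are given as [roll, pitch, yaw] about the fixed x, y, z axes, in that order (R = Rz(yaw) Ry(pitch) Rx(roll)).
In Python, from bench import r gives the robot as it stands. The module is installed in compiled form; this text tells all that it offers. Calls block until the motion is done:
- r.reach(position, orientation): joint-space move of the TCP to a pose.
- r.line_to(position, max_speed=0.15, attitude=None, max_force=None): straight line of the TCP; attitude=None keeps the orientation; max_speed is the mean speed in m/s. With max_force (N) it stops when the force on the tool has changed by that much, and returns True; else False.
- r.move_joints(angles): joint-space move.
- r.set_gripper(opening, force=None): finger opening in m; force is the grip in N (None keeps the last); returns when the fingers have stopped.
- r.pause(seconds).
- r.ik(position, orientation): joint angles nearest the present ones, or None.
- r.sense(): the state.
- r.grab_frame(name): name is "scene" or "top" or "wrist"; returns a dict with "frame" (400x640x3 uint8, red, green, blue), "fx", "fy", "cx", "cy" (pixels), "position" and "attitude" of the camera in the world. Camera axes: x right, y up, looking along -z (the intrinsics and any distortion apply to the point x, -y, -z); pixel columns grow to the right and rows downward; lengths in m; the calibration is good to about 2 mm. A picture is of the moment at which its call begins. There is no depth.
A pose or a line that the arm cannot do raises r.MotionError and nothing moves.
- r.close_job(): hands the job in; it is judged then, once.
Trained networks look in a picture, given as the dict that the camera call returned (one of the last four; its "shot" number tells which), for a name from the list of things; names that differ only in an ending like _2 or _b are one class to them, and where a whole thing is asked for, a point or a joint stands for the part that bears it (a point fixed in the world has none). Each returns a list of dicts, best first, with "score" (0 to 1); they miss things now and then, are a little off and sometimes report something else, mostly with a low value. They report only what shows in the picture. A call takes as long as a camera call.
- r.look_for(query, picture): "location" ([column, row] in pixels, amid what is visible of it).
- r.masks_of(query, picture): "pixels" (400x640 bool, what is visible of it) and "location" ([column, row] in pixels, amid what is visible of it).
The state is a dict: "time_s": time; "q": joint angles; "qd": joint speeds; "effort": joint torques, N m; "eef_pos": TCP position; "tcp_rot": TCP orientation; "ft_force": force on the tool from outside, world axes, zero at the start; "moment": the same for the moment, N m; "grip_width": finger opening in m; "finger_force": force on a finger pad.
Only numpy, scipy, OpenCV 4.12 (cv2) and the standard library are available. Lean on these libraries where they do the work, as an engineer would, in place of code of your own. Each camera call takes 0.05 s, during which the arm holds its last target. There are 200 camera calls.

### The job

The roll of tape on the spindle stand is due for a change. Its round knob has a left-hand thread, so loosen it by turning it clockwise (seen from above) all the way until you feel it come up against its stop, without forcing it past; then slide the slotted steel keeper plate out from under the knob and lay it down flat inside the parts tray. Leave the knob backed off, and do not disturb the other things on the desk.

Things in the scene. Friction and masses are not known exactly. Their poses are not given: they have to be found in the camera images.
- stand: Fixed spindle stand: round grey foot 116 mm across, 10 mm thick, with an upright spindle along its z axis. A roll of tape (104 mm across, top 35 mm above the desk) sits firmly on its hub round the spindle, the keeper lies on the roll, and the knob sits above. Origin: centre of the foot's underside, on the spindle axis.
- knob_mid (a point): Middle of the round black knob, on the spindle axis: a cylinder 48 mm across, 22 mm tall (11 mm above and below this point; a 3 mm stud tip on top), gripped across its diameter. It is captive on a quick left-hand thread: turned clockwise from above it unscrews and rises 2 mm per rad. This point does not turn with it; only the springy spindle twists a little, 1 rad per 1.5 N m on the knob.
- knob_collar (a point): Underside of the knob's steel collar (24 mm across), on the axis, 20 mm below knob_mid. The thread is stiff, about 0.12 N m, and stays where left. From the start 2 to 2.8 rad of clockwise turn remain (it differs) up to a hard stop. Over 0.6 N m on the knob is forcing. Anticlockwise, the collar screws down onto the keeper.
- keeper: Loose steel keeper plate 64x64x4 mm, about 80 g, lying on the hub in the roll, 35 mm above the desk. Origin: centre of its underside, about on the spindle axis. A 20 mm slot, open at its -x edge, straddles the 16 mm spindle; the handle is at +x. A rim round the collar, top 9 mm above the underside, locks it until the knob is at its stop (then 2.4 mm clear). Draw it level along its +x at least 60 mm before lifting.
- keeper_handle (a point): Middle of the keeper's handle block, beyond the roll: 76 mm along the keeper's +x from its origin and 14 mm above its underside. The grey block is 26 mm long (x), 16 mm wide (y, grip across this) and 14 mm tall: its underside is 7 mm and its top 21 mm above the keeper's underside. Axes as the keeper's.
- tray: Fixed shallow open parts tray, grey: outside 116 mm (its x) by 172 mm (its y) by 18 mm tall, walls 4 mm, floor 4 mm thick. Origin: centre of its underside. The keeper (121 mm long with handle) fits inside lengthways along the tray's y, either way round.
- ink_bottle: Bystander: small upright ink bottle, 39 mm across, 90 mm tall. Origin: centre of its underside.
- glue_stick: Bystander: upright glue stick, 26 mm across, 90 mm tall. Origin: centre of its underside.
- marker: Bystander: felt marker lying down, 132 mm long. Origin: centre of its underside.
- eraser: Bystander: worn eraser, 18x42x11 mm. Origin: centre of its underside.

How it is judged:
On the way, in this order (a step that is already met when the one before it is completed fails the run):
1. the knob is turned clockwise up to its stop (z of knob_mid in the frame of stand above 0.0662 m), for 0.2 s.
2. the keeper is drawn out clear of the knob (horizontal distance between keeper and stand above 0.052 m), for 0.1 s.
At the end, for the whole second after the job is handed in: The knob is backed off to its stop (at most about 0.2 rad, 0.4 mm of rise, short of it); the keeper lies right side up and flat (tilt under 0.08 rad) on the floor of the tray, within its walls and at rest (z of knob_mid in the frame of stand above 0.0662 m and x of keeper in the frame of tray between -0.032 and 0.032 m and y of keeper in the frame of tray between -0.062 and 0.062 m and x of keeper_handle in the frame of tray between -0.054 and 0.054 m and y of keeper_handle in the frame of tray between -0.086 and 0.086 m and z of keeper in the frame of tray below 0.008 m and angle between keeper's own z axis and vertical below 0.08 rad and linear speed of keeper below 0.02 m/s); the robot touches nothing.
It fails at once if the knob is forced: over 0.6 N m on it, so that the spindle twists by more than 0.4 rad (angle between the x axis of knob_mid and the x axis of stand, either way round above 0.4 rad).
It fails at once if more than 25 N between knob and keeper (screwed down hard onto it, or the keeper wrenched against it) (contact force between knob and keeper above 25 N).
It fails at once if a bystander is moved by more than 20 mm (distance of any of ink_bottle, glue_stick, marker, eraser from where it was at the start of the episode above 0.02 m).
It also fails if it takes over 72 s, if anything falls off the work surface, if the arm or the gripper's body presses on something with over 40 N, if the wrist force passes 120 N, or if a joint passes its speed limit or range.

## Working session

There is one attempt and no reset: what is moved stays moved. The work goes in short steps, each a Python script; the robot and the scene stay as the last script left them, time stands still between calls to the robot, and variables do not carry over. Pictures are saved under pics/ and viewed, at most 10 in all, crops included, and the job is handed in when it is done.

```bash
mkdir -p pics
cat > h.py <<'E'
from bench import r
import numpy as np, cv2
from scipy.spatial.transform import Rotation as R
def save(p,n): cv2.imwrite(f'pics/{n}.png',p['frame'][:,:,::-1])
def rot(p):
    a=np.array(p['attitude'],float)
    return a if a.shape==(3,3) else (R.from_euler('xyz',a).as_matrix() if a.size==3 else R.from_quat(a).as_matrix())
def px2w(p,uv,z):
    d=np.array([(uv[0]-p['cx'])/p['fx'],-(uv[1]-p['cy'])/p['fy'],-1.])
    d=rot(p)@d; o=np.array(p['position']); return o+d*(z-o[2])/d[2]
def w2px(p,w):
    c=rot(p).T@(np.array(w)-np.array(p['position'])); return np.array([p['cx']-p['fx']*c[0]/c[2],p['cy']+p['fy']*c[1]/c[2]])
E
python3 - <<'E'
from h import *
for n in ('top','scene'):
    p=r.grab_frame(n); save(p,n+'0')
    print(n,[k for k in p],p['position'],p['attitude'],p['fx'],p['cx'],p['cy'])
    if n=='top':
        for q,z in dict(stand=.03,knob_mid=.065,keeper=.039,keeper_handle=.056,tray=.01,ink_bottle=.09,glue_stick=.09,marker=.01,eraser=.011).items():
            for m in r.look_for(q,p)[:2]: print(q,round(m['score'],2),np.round(m['location']),np.round(px2w(p,m['location'],z),3))
print(r.sense())
E
```

```text
top ['frame', 'fx', 'fy', 'cx', 'cy', 'position', 'attitude', 'shot'] [ 0.34333444 -0.02731829  0.92147618] [ 2.18260708e-01 -2.86086069e-04 -1.38004019e+00] 410.74372404679593 315.15275996362834 205.20277366745867
stand 0.64 [267. 194.] [0.541 0.121 0.03 ]
knob_mid 0.92 [266. 190.] [0.544 0.118 0.065]
keeper 0.84 [258. 199.] [0.526 0.137 0.039]
keeper 0.6 [335. 282.] [ 0.379 -0.063  0.039]
keeper_handle 0.84 [257. 202.] [0.516 0.134 0.056]
tray 0.85 [404. 236.] [ 0.512 -0.198  0.01 ]
ink_bottle 0.79 [422. 165.] [ 0.653 -0.198  0.09 ]
ink_bottle 0.46 [337. 287.] [ 0.369 -0.067  0.09 ]
glue_stick 0.59 [255. 139.] [0.643 0.162 0.09 ]
marker 0.88 [278. 273.] [0.377 0.063 0.01 ]
eraser 0.75 [337. 285.] [ 0.377 -0.07   0.011]
scene ['frame', 'fx', 'fy', 'cx', 'cy', 'position', 'attitude', 'shot'] [ 0.06707338 -0.66798943  0.66550168] [ 0.92737684 -0.00370964 -0.59504023] 504.873515662331 332.0351127129773 207.46501500897375
{'time_s': 0.55, 'q': array([ 1.05638421e+00,  1.23764732e-01,  1.65031254e+00,  5.12178363e-06,
        1.36746376e+00, -8.26229004e-02]), 'qd': array([ 0.00061651,  0.00012779,  0.00097073, -0.00038429, -0.00135812,
        0.00106323]), 'effort': array([-2.92132790e-04, -4.23185384e+01, -3.65427876e+01, -8.65211314e-05,
        1.01605365e-03, -4.77367095e-06]), 'eef_pos': array([0.27205737, 0.59031695, 0.24533764]), 'tcp_rot': array([ 3.1415408e+00, -7.3909729e-07,  2.7098024e+00]), 'ft_force': array([-0.54812607,  0.39803183,  0.08472755]), 'moment': array([ 0.03660881, -0.00024713, -0.0211295 ]), 'finger_force': 0.0, 'grip_width': 0.08550573663924409}
```

View pics/top0.png

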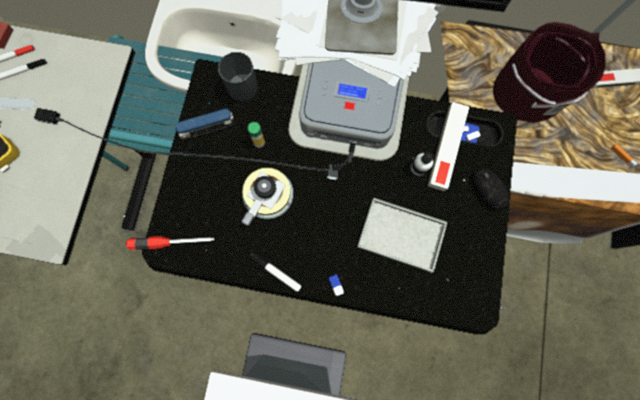

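View pics/scene0.png

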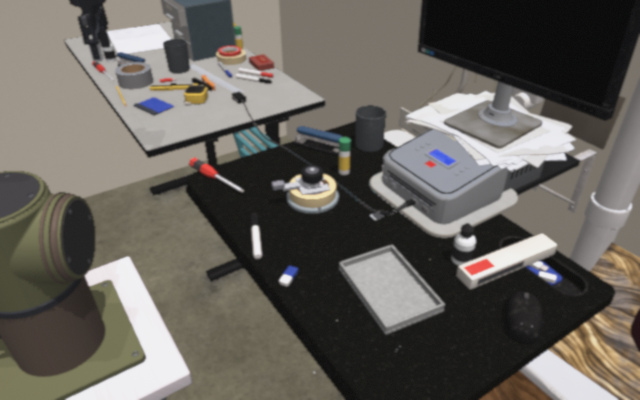

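The top view shows the stand at about (267,193), with the handle toward (248,216), near and left. The tray is at (402,235), the marker at (278,273) and the eraser at (337,285). Next I'll take a closer look with the wrist camera.

Run:
```python
from h import *
q1=0.22
r.reach([0.50,0.13,0.30],[np.pi,0,q1+1.5+np.pi/2])
print(r.sense()['q'])
p=r.grab_frame('wrist'); save(p,'wrist0'); print(p['position'],p['attitude'],p['fx'])
for q,z in dict(knob_mid=.073,keeper=.039,keeper_handle=.056,stand=.03).items():
    for m in r.masks_of(q,p)[:2]:
        pix=m['pixels'].astype(np.uint8); c=cv2.findContours(pix,0,2)[0]; c=max(c,key=cv2.contourArea)
        print(q,round(m['score'],2),np.round(m['location']),np.round(px2w(p,m['location'],z),4),cv2.minEnclosingCircle(c),cv2.minAreaRect(c))
p=r.grab_frame('top')
m=r.masks_of('tray',p)[0]; c=max(cv2.findContours(m['pixels'].astype(np.uint8),0,2)[0],key=cv2.contourArea)
w=np.array([px2w(p,u,.018)[:2] for u in c[:,0,:]],np.float32); print('tray',cv2.minAreaRect(w),cv2.boxPoints(cv2.minAreaRect(w)))
```

```text
[ 1.51300548e-01 -2.03975423e-01  1.87705723e+00  1.83291736e-04
  1.46858487e+00 -1.56932813e+00]
[0.41910719 0.1172392  0.42890169] [-3.20706782e-01 -2.94587125e-04  1.72138475e+00] 298.7060703823822
knob_mid 0.78 [310. 205.] [0.5457 0.1191 0.073 ] ((311.3792724609375, 204.86932373046875), 19.426950454711914) ((311.0, 205.0), (38.0, 36.0), 90.0)
keeper 0.83 [331. 185.] [0.5252 0.1429 0.039 ] ((316.5, 177.0), 45.01398468017578) ((321.8000183105469, 179.4000244140625), (46.510215759277344, 87.65385437011719), 26.56505012512207)
keeper_handle 0.8 [325. 181.] [0.5163 0.1333 0.056 ] ((314.0, 176.0), 43.93186569213867) ((321.8146057128906, 179.56829833984375), (47.0742073059082, 84.44023895263672), 24.775142669677734)
stand 0.73 [310. 197.] [0.5498 0.1169 0.03  ] ((311.8073425292969, 204.97247314453125), 19.862957000732422) ((312.0, 205.0), (38.0, 38.0), 90.0)
stand 0.58 [327. 182.] [0.5241 0.1384 0.03  ] ((316.0, 177.0), 44.045528411865234) ((321.5994567871094, 179.66775512695312), (46.59071350097656, 85.64469146728516), 25.641006469726562)
tray ((0.5112480521202087, -0.19209301471710205), (0.17361697554588318, 0.1194131076335907), 82.776123046875) [[ 0.44109955 -0.27070454]
 [ 0.5595648  -0.28572035]
 [ 0.5813966  -0.11348149]
 [ 0.46293128 -0.09846568]]
```

View pics/wrist0.png

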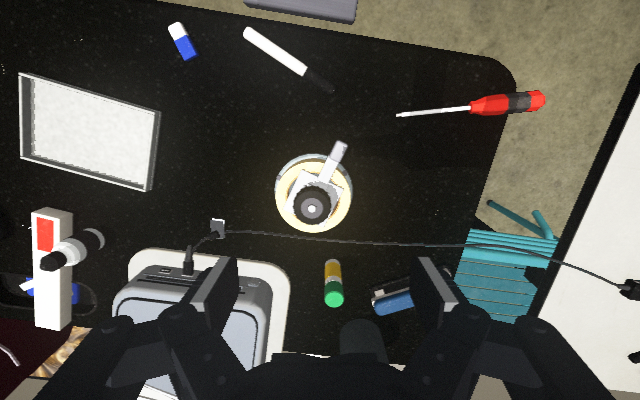

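The wrist view shows the knob at (312,206), with its stud at (312,209), and the handle block at about (338,153). The tray, marker and eraser are clear of it. I'll take one closer look for accuracy.

Run:
```python
from h import *
r.reach([0.48,0.135,0.19],[np.pi,0,0.22+1.5+np.pi/2])
p=r.grab_frame('wrist'); np.savez('w1.npz',**{k:np.array(v) for k,v in p.items()}); print(p['position'],p['attitude'])
f=p['frame'].copy()
for q,z in dict(knob_mid=.073,keeper=.039,keeper_handle=.056).items():
    for m in r.masks_of(q,p)[:1]: print(q,round(m['score'],2),m['location'],np.round(px2w(p,m['location'],z),4))
u=w2px(p,[.53,.13,.05]); x0=int(np.clip(u[0]-110,0,420)); y0=int(np.clip(u[1]-100,0,220)); print(x0,y0)
c=cv2.resize(f[y0:y0+180,x0:x0+220],None,fx=3.3,fy=3.3,interpolation=cv2.INTER_CUBIC)
cv2.imwrite('pics/crop1.png',c[:,:,::-1])
```

```text
[0.39952109 0.12186855 0.3196422 ] [-3.21520146e-01 -2.05541746e-05  1.72089987e+00]
knob_mid 0.72 [301.8, 261.6] [0.5443 0.123  0.073 ]
keeper 0.82 [321.4, 226.5] [0.5211 0.1378 0.039 ]
keeper_handle 0.85 [317.8, 224.8] [0.5125 0.1332 0.056 ]
202 138
```

View pics/crop1.png

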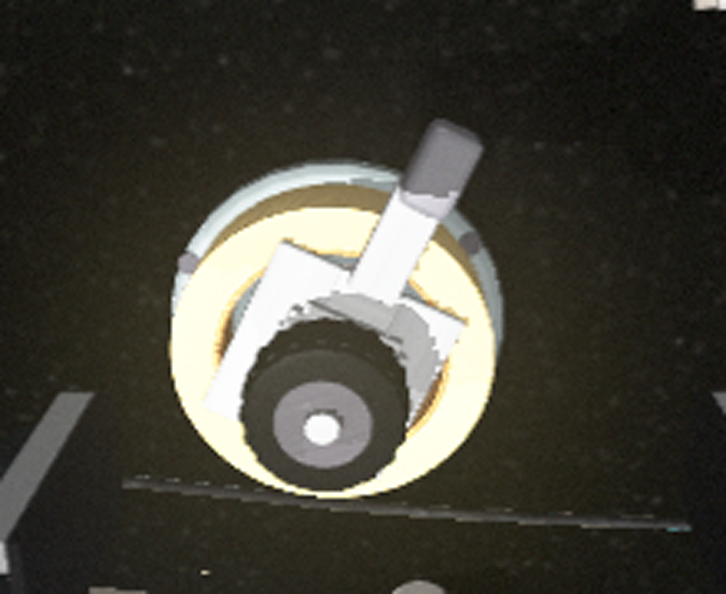

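The crop shows the knob's top disc at crop (323,425), the roll's centre at about (334,352), and the handle block spanning (400–483, 120–210). I'll compute the axis and heading, then overlay a model to check.

```bash
cat >> h.py <<'E'
def loadw(): 
    d=np.load('w1.npz'); return {k:d[k] for k in d.files}
E
python3 - <<'E'
from h import *
p=loadw(); cr=lambda a,b,z: px2w(p,(202+a/3.3,138+b/3.3),z)
print('knob',cr(323,425,.073),'roll',cr(334,352,.035))
for a,b,z in [((350,285),(400,187),.045),((392,303),(440,215),.045),((205,405),(283,242),.039),((408,420),(465,322),.039)]:
    d=cr(*b,z)-cr(*a,z); print('yaw',np.arctan2(d[1],d[0]))
for s in [(282,242),(465,322),(205,405)]: print('corner',cr(*s,.039))
c=cv2.imread('pics/crop1.png'); k=(cr(323,425,.073)+cr(334,352,.035))[:2]/2
ds=[cr(*b,z)-cr(*a,z) for a,b,z in [((205,405),(283,242),.039),((408,420),(465,322),.039),((350,285),(400,187),.045)]]
th=np.mean([np.arctan2(d[1],d[0]) for d in ds]); print(k,th)
def dr(pts,col,cl=True):
    q=np.array([((w2px(p,w)-[202,138])*3.3) for w in pts]).astype(int); cv2.polylines(c,[q],cl,col,1)
M=lambda x,y,z:np.array([k[0]+x*np.cos(th)-y*np.sin(th),k[1]+x*np.sin(th)+y*np.cos(th),.035+z])
for z in (7,21): dr([M(x/1e3,y/1e3,z/1e3) for x,y in [(63,-8),(89,-8),(89,8),(63,8)]],(0,0,255))
dr([M(x/1e3,y/1e3,.004) for x,y in [(-32,-32),(32,-32),(32,32),(-32,32)]],(0,255,0))
for rad,z,col in [(.024,.038,(255,0,0)),(.052,0,(255,0,255))]: dr([M(rad*np.cos(t),rad*np.sin(t),z) for t in np.linspace(0,6.28,50)],col)
cv2.imwrite('pics/crop2.png',c)
E
```

```text
knob [0.55010289 0.12192283 0.073     ] roll [0.54631332 0.12209614 0.035     ]
yaw 2.838308067604218
yaw 2.8255352654725088
yaw 2.8392336791856274
yaw 2.820585092248785
corner [0.50978368 0.10170343 0.039     ]
corner [0.527798   0.16125843 0.039     ]
corner [0.56925814 0.08343849 0.039     ]
[0.54820811 0.12200948] 2.83270894634621
```

View pics/crop2.png

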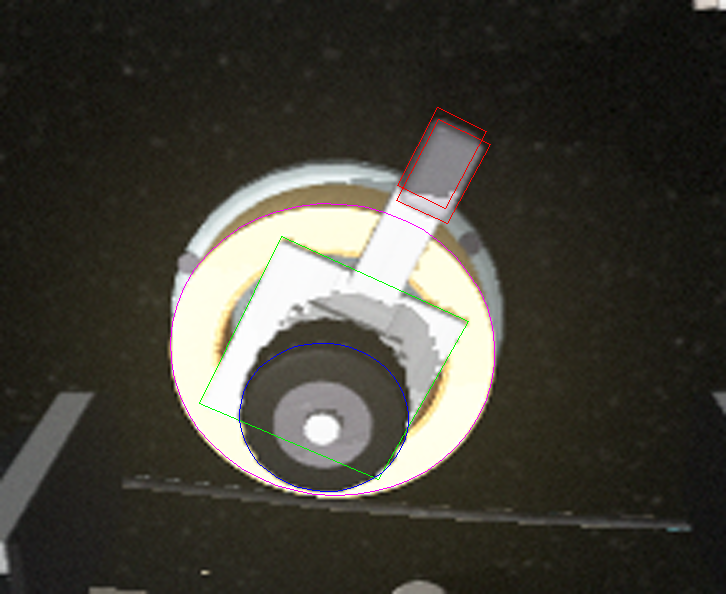

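The model overlay fits within about 2 mm: axis (0.548, 0.122), keeper heading 2.833. Now I'll grip the knob and make a first careful turn.

```bash
cat >> h.py <<'E'
K=np.array([.5483,.122]); TH=2.833
E
python3 - <<'E'
from h import *
y0=0.219+1.5+np.pi/2
r.reach([*K,.14],[np.pi,0,y0])
print('stop',r.line_to([*K,.061],max_speed=.06,max_force=8))
s=r.sense(); print(s['eef_pos'],s['ft_force'],s['moment'])
r.set_gripper(.0,25)
s=r.sense(); print(s['time_s'],s['grip_width'],s['finger_force'],s['eef_pos'],s['ft_force'],s['moment'],s['q'][5])
b=s['moment'][2]; np.save('base.npy',[b,y0])
for i in range(1,6):
    a=.08*i
    r.reach([*K,.061+.002*a],[np.pi,0,y0-a]); s=r.sense()
    print(round(s['time_s'],2),round(a,2),np.round(s['moment']-[0,0,b],3),np.round(s['ft_force'],1),round(s['q'][5],3))
    if abs(s['moment'][2]-b)>.32: break
E
```

```text
stop False
[0.54871549 0.1220572  0.06155766] [0.47214993 0.12839984 0.02614499] [-0.05564903  0.0224803  -0.01522586]
5.8333 0.04693334366104876 27.948853969573975 [0.54847711 0.1221209  0.06139919] [-1.17238479  0.89305558  2.12742118] [0.05211876 0.14619612 0.04023975] -1.5956596639090825
6.08 0.08 [0.185 0.112 0.008] [-0.9  0.5  2.4] -1.518
6.33 0.16 [0.393 0.073 0.026] [-0.8  2.5  3.1] -1.439
6.58 0.24 [0.565 0.127 0.035] [0.4 3.7 3.2] -1.359
6.83 0.32 [0.794 0.075 0.086] [0.1 3.9 3.2] -1.279
7.08 0.4 [1.041 0.009 0.112] [0.4 6.  2.6] -1.199
```

Run:
```python
from h import *
b,y0=np.load('base.npy'); c=K.copy(); a=.4
while a<3.05:
    a+=.08 if a<1.75 else .06
    F=r.sense()['ft_force'][:2]; c=c+np.clip(6e-5*F,-4e-4,4e-4)
    r.reach([*c,.061+.002*a],[np.pi,0,y0-a]); r.pause(.05); s=r.sense(); m=s['moment'][2]-b
    print(round(s['time_s'],2),round(a,2),np.round(m,3),np.round(s['ft_force'],1),np.round((c-K)*1e3,2))
    if abs(m)>.33: break
```

```text
7.38 0.48 0.129 [0.1 4.2 3. ] [0.02 0.36]
7.68 0.56 0.108 [0.5 4.7 4.5] [0.03 0.62]
7.98 0.64 0.147 [1.  3.9 4.9] [0.06 0.9 ]
8.28 0.72 0.065 [1.2 2.7 3.7] [0.12 1.13]
8.58 0.8 0.141 [1.2 1.9 4.6] [0.19 1.29]
8.88 0.88 0.072 [1.2 1.9 4.5] [0.26 1.41]
9.18 0.96 0.04 [0.5 0.8 5.9] [0.34 1.52]
9.48 1.04 0.052 [1.2 0.1 5.8] [0.36 1.57]
9.78 1.12 0.067 [1.6 0.5 4.8] [0.43 1.57]
10.08 1.2 0.088 [1.2 0.6 5.2] [0.53 1.61]
10.38 1.28 0.12 [1.5 0.5 5. ] [0.6  1.64]
10.68 1.36 -0.002 [2.2 0.8 5.7] [0.69 1.67]
10.98 1.44 0.107 [1.7 1.6 5.1] [0.83 1.72]
11.28 1.52 0.084 [2.6 0.7 4.8] [0.93 1.82]
11.58 1.6 0.016 [ 1.6 -0.2  4.9] [1.09 1.86]
11.88 1.68 0.071 [ 1.4 -0.2  5.5] [1.18 1.85]
12.18 1.76 0.121 [ 1.6 -0.1  5.3] [1.27 1.83]
12.48 1.82 0.087 [1.8 0.3 5. ] [1.36 1.83]
12.78 1.88 0.075 [ 2.1 -0.2  5.3] [1.47 1.84]
13.08 1.94 0.08 [2.  0.7 4.5] [1.6  1.83]
13.38 2.0 0.09 [1.4 0.6 5.3] [1.71 1.87]
13.68 2.06 0.098 [ 1.5 -0.3  5.7] [1.8 1.9]
13.98 2.12 0.046 [ 0.3 -0.3  5.9] [1.89 1.89]
14.28 2.18 0.11 [ 0.9 -0.4  5.4] [1.91 1.87]
14.58 2.24 0.176 [ 1.3 -1.2  5.2] [1.96 1.84]
14.88 2.3 0.279 [ 2.6 -1.6  3.1] [2.04 1.77]
15.18 2.36 0.367 [ 2.1 -0.8  2. ] [2.2  1.67]
```

The stop came up at about 2.2 rad, with torque rising from 0.1 to 0.37 N m. I'll hold, release, and look at the handle.

Run:
```python
from h import *
r.pause(.3); r.set_gripper(.085); s=r.sense(); r.line_to([*s['eef_pos'][:2],.15],max_speed=.1)
r.reach([.4787,.1442,.19],[np.pi,0,TH]); r.pause(.2)
p=r.grab_frame('wrist'); np.savez('w1.npz',**{k:np.array(v) for k,v in p.items()})
s=r.sense(); print(s['time_s'],s['q'],s['eef_pos'])
u=w2px(p,[.51,.135,.05]); x0=int(np.clip(u[0]-110,0,420)); y0=int(np.clip(u[1]-90,0,220)); print(u,x0,y0)
c=np.ascontiguousarray(cv2.resize(p['frame'],None,fx=3.3,fy=3.3,interpolation=2)[:,:,::-1])
def dr(pts,col):
    q=np.array([w2px(p,w)*3.3 for w in pts]).astype(int); cv2.polylines(c,[q],True,col,1)
k=np.array([.5495,.1228])
M=lambda x,y,z:np.array([k[0]+x*np.cos(TH)-y*np.sin(TH),k[1]+x*np.sin(TH)+y*np.cos(TH),.035+z])
for z in (7,21): dr([M(x/1e3,y/1e3,z/1e3) for x,y in [(63,-8),(89,-8),(89,8),(63,8)]],(0,0,255))
dr([M(x/1e3,y/1e3,.004) for x,y in [(-32,-32),(32,-32),(32,32),(-32,32)]],(0,255,0))
for rad,z,col in [(.024,.0667+.011-.035,(255,0,0)),(.052,0,(255,0,255))]: dr([M(rad*np.cos(t),rad*np.sin(t),z) for t in np.linspace(0,6.28,50)],col)
cv2.imwrite('pics/crop3.png',c[int(y0*3.3):int(y0*3.3)+594,int(x0*3.3):int(x0*3.3)+726])
```

```text
18.8083 [ 1.85069779e-01 -1.72494893e-01  2.03595088e+00 -5.99399040e-07
  1.27832950e+00 -1.07689540e+00] [0.47874595 0.14415807 0.18990982]
[325.82424386 223.49652551] 215 133
```

View pics/crop3.png

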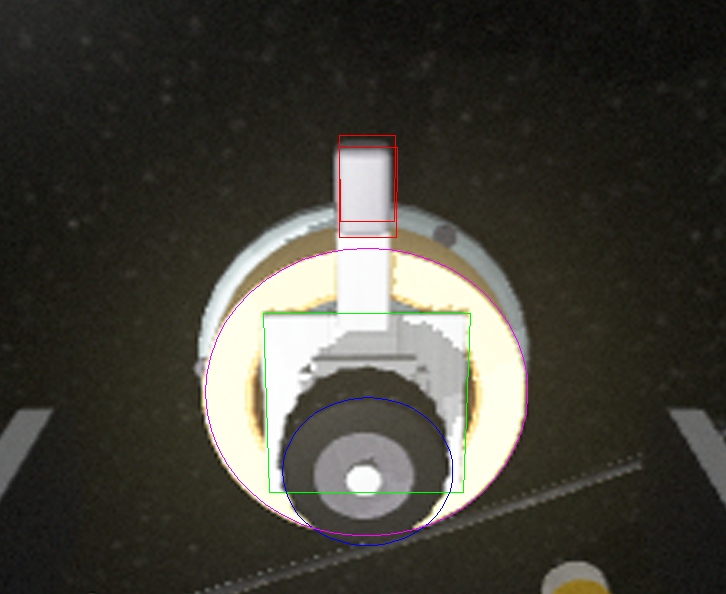

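The overlay shows the handle block at crop (365,190), about 1 mm left of and 1.5 mm short of the model. The knob is visibly raised. Now I'll grip the handle and draw the keeper out.

Run:
```python
from h import *
H=np.array([.4781,.1443]); x=np.array([np.cos(TH),np.sin(TH)])
r.set_gripper(.055)
r.reach([*H,.10],[np.pi,0,TH])
print(r.line_to([*H,.0517],max_speed=.06,max_force=8)); s=r.sense(); print(s['eef_pos'],s['ft_force'])
r.set_gripper(0,60); s=r.sense(); print(s['grip_width'],s['finger_force'],s['eef_pos'],s['ft_force'],s['moment'])
z=.0523; f0=s['ft_force']
for d in (.004,.02,.04,.08):
    t=H+x*d; st=r.line_to([*t,z],max_speed=.04,max_force=12); s=r.sense()
    print(d,st,np.round(s['eef_pos'],4),np.round(s['ft_force'],1),s['grip_width'],s['time_s'])
    if st: break
p=r.grab_frame('wrist'); save(p,'wr4')
```

```text
False
[0.47842431 0.14437572 0.05198138] [-0.04969496  0.00664569  0.32822999]
0.01448097631442125 60.102007538080215 [0.47838548 0.14436682 0.05215008] [-0.38773943  0.1834794   2.27282359] [-0.02026818  0.05029463 -0.01176304]
0.004 False [0.4738 0.1456 0.0523] [-0.7 -0.3  1.1] 0.014891397961528776 21.3167
0.02 False [0.4587 0.1505 0.0523] [-1.2  0.   0.1] 0.014496210340520406 21.8667
0.04 False [0.4398 0.1565 0.0523] [0.1 1.3 0.4] 0.014445870205218609 22.5167
0.08 False [0.4021 0.1686 0.0525] [-0.1  0.1 -1.9] 0.014872426141777518 23.6667
```

View pics/wr4.png

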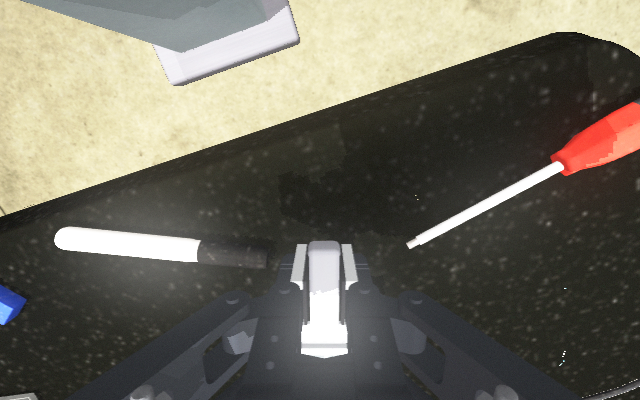

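The keeper is out and held squarely by its block at image (323,300). The marker and screwdriver are untouched. Next I lift it and carry it to the tray.

Run:
```python
from h import *
s=r.sense(); r.line_to([*s['eef_pos'][:2],.17],max_speed=.12)
yw=1.4446; T=np.array([.5112,-.1921])+.047*np.array([np.cos(yw),np.sin(yw)])
r.reach([*T,.17],[np.pi,0,yw]); s=r.sense(); print(s['time_s'],s['grip_width'],s['q'])
r.line_to([*T,.05],max_speed=.1)
p=r.grab_frame('scene')
st=r.line_to([*T,.0195],max_speed=.03,max_force=5); s=r.sense(); print(st,s['eef_pos'],s['ft_force'],s['moment'],s['time_s'])
p=r.grab_frame('scene'); u=w2px(p,[*T,.03]).astype(int); x0,y0=np.clip(u-[100,75],0,[440,250]); 
cv2.imwrite('pics/sc5.png',cv2.resize(p['frame'][y0:y0+150,x0:x0+200],None,fx=4,fy=4)[:,:,::-1])
```

```text
26.1167 0.014330811879750825 [-3.72977145e-01 -6.63447406e-02  1.97545528e+00  4.64764127e-04
  1.23329243e+00 -2.48341435e-01]
True [ 0.5167434  -0.14526116  0.02103442] [-0.79085698  1.41560975  4.4490796 ] [-0.09635458  0.16556993 -0.02519254] 28.4167
```

View pics/sc5.png

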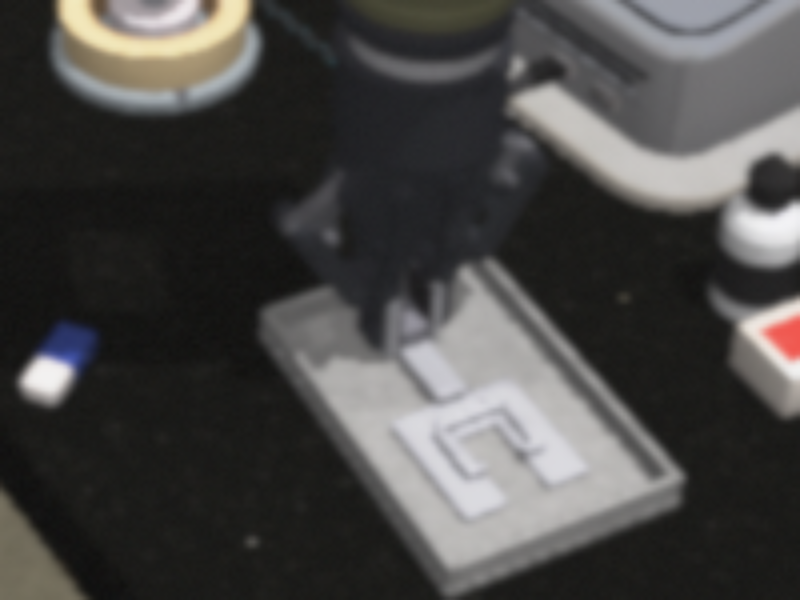

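The keeper is inside the tray on the floor, with its plate at crop (490,450). I'll release it, retreat and check.

Run:
```python
from h import *
r.set_gripper(.045); s=r.sense(); r.line_to([*s['eef_pos'][:2],.10],max_speed=.08); r.line_to([*s['eef_pos'][:2],.22],max_speed=.15)
r.reach([.43,-.05,.3],[np.pi,0,1.6]); r.pause(.3)
p=r.grab_frame('top')
for q in ('keeper','tray','knob_mid','marker','eraser'):
    for m in r.look_for(q,p)[:1]: print(q,m['score'],m['location'],px2w(p,m['location'],.065 if q=='knob_mid' else .01))
p=r.grab_frame('scene'); cv2.imwrite('pics/sc6.png',cv2.resize(p['frame'][140:340,230:490],None,fx=3,fy=3,interpolation=2)[:,:,::-1])
print(r.sense()['time_s'])
```

```text
tray 0.84 [430.4, 243.1] [ 0.50566509 -0.25770595  0.01      ]
knob_mid 0.82 [265.7, 186.2] [0.55089751 0.12120011 0.065     ]
marker 0.78 [291.2, 283.4] [0.36045394 0.02892532 0.01      ]
eraser 0.4 [339.9, 289.1] [ 0.36860172 -0.07751264  0.01      ]
32.2667
```

View pics/sc6.png

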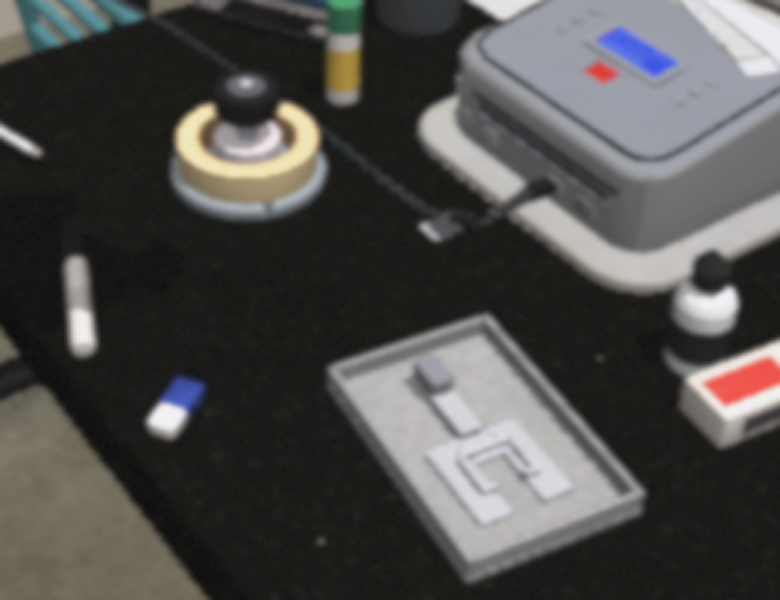

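The keeper lies flat in the tray, the knob is raised, and the marker at full-image (257,240) is where it started. The arm is clear, so I'm handing in.

```bash
python3 -c "
from bench import r
print(r.close_job())"
```

```text
the job is handed in; nothing more can be done
None
```

I turned the knob clockwise to its stop (about 2.2 rad, torque peaking near 0.37 N m), drew the keeper out level, laid it flat in the tray with nothing else seen to have moved, and handed the job in at about 32 s; no verdict was returned.

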